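Seat the specimen pots in their matching holders

ROBOT

A 6-joint arm with a two-finger parallel gripper is mounted at the origin on the work surface. World frame = base frame: x ahead of the robot, y to its left, z up, the work surface at z = 0. Lengths are in mm, angles in degrees, forces in N, time in s.
With the tool pointing down it reaches from about 250 to 800 mm from the base axis. Payload 8.5 kg.
Tool frame: the origin (TCP) lies at the very end of the fingers, on their centre line; the grasp point (between the pads) lies 19 mm behind it; z points along the fingers, y is the line along which they close (so a half turn about z gives the same grasp; the last joint's range is limited). The gripper opens to 85 mm and grips with 20 to 120 N. Pads are 22 mm wide; open, the fingers measure 114 mm over their backs; the gripper's body (76 mm by 85 mm) begins 54 mm behind the grasp point. The pads swing forward as they close: fully open they stand 13 mm farther back than shut.
Start: joints at [74.943, 13.648, -0.773, 75.585, 0, 90], TCP at [136.374, 506.933, 231.276] pointing down, gripper open.
Joint ranges: [-152.45, 152.45], [-59.26, 108.67], [-65.41, 83.53], [-104.44, 129.93], [-82.83, 76.93], [-180, 180]. Speed limits (degrees/s): [127.2, 127.2, 159.86, 180, 180, 180].

INTERFACE

Orientations are given as [roll, pitch, yaw] about the fixed x, y, z axes, in that order (R = Rz(yaw) Ry(pitch) Rx(roll)).
In Python, from plant import ctrl gives the robot as it stands. The module is installed in compiled form; this text tells all that it offers.
- The arm moves only by the tool send_rows, never from a script. Its argument "series" is one flat list of numbers, 7 for each row, row after row: the turn, a rotation vector about the tool's x, y, z in shares of pi rad (1.0 is pi rad), then the shift along the tool's x, y, z in fractions of the full range, 1 being 60 cm, then the finger opening in cm, from 0 to 8.54. A call has 1 to 8 rows; each row is the pose to reach, as a shift and turn from the pose commanded when the call began, along the tool's axes at that moment; what a row does not reach only later rows make up. A row lasts 1/10 s, in which the tool goes at most 50 mm and 8.59 degrees, less where a joint would pass 70% of its speed; a pose out of reach is approached as far as the arm can. A shift or turn number past 1, either way, is cut back to 1. A call with a gripper value outside its range is refused whole. The fingers move at their own pace and stop on an object; the grip force is fixed at half the most. Time passes only in rows, so rows that repeat a pose let the fingers close. It gives the time, the measured TCP pose, the force, the opening and the grip force at its end, in the units of the state.
- ctrl.sense(): the state, without advancing time (a new reading comes with each control period).
- ctrl.snapshot(name): name is "scene" or "side" or "wrist"; returns a dict with "frame" (420x560x3 uint8, red, green, blue), "camera_matrix" (3x3 intrinsics, pixels), "eye" and "rotation" of the camera in the world. Camera axes: x right, y down, z forward; pixel columns grow to the right and rows downward; lengths in mm; the calibration is good to about 2 mm. A picture is of the moment at which its call begins. There is no depth.
- ctrl.close_job(): hands the job in; it is judged then, once.
Trained networks look in a picture, given as the dict that the camera call returned (one of the last four; its "shot" number tells which), for a name from the list of things; names that differ only in an ending like _2 or _b are one class to them, and where a whole thing is asked for, a point or a joint stands for the part that bears it (a point fixed in the world has none). Each returns a list of dicts, best first, with "p" (0 to 1); they miss things now and then, are a little off and sometimes report something else, mostly with a low value. They report only what shows in the picture. A call takes as long as a camera call. They do not tell look-alikes from the thing itself.
- ctrl.regions_of(picture, target): "mask" (420x560 bool, what is visible of it).
- ctrl.mark_of(picture, target): "centre" ([x, y, z] in mm, in world coordinates, good to about 4 mm: a listed point, or the origin of a listed thing).
The state is a dict: "time_s": time; "joints": joint angles; "joint_vel": joint speeds; "tau": joint torques, N m; "eef_pos": TCP position; "orientation": TCP orientation; "contact_force": force on the tool from outside, world axes, zero at the start; "torque": the same for the moment, N m; "width": finger opening in mm; "grasp_force": force on a finger pad.
Only numpy, scipy, OpenCV 4.12 (cv2) and the standard library are available. Lean on these libraries where they do the work, as an engineer would, in place of code of your own. Each camera call takes 0.05 s, during which the arm holds its last target. There are 200 camera calls.

TASK

Stand each of the four red-capped specimen pots in the round dark steel holder of its size, the smallest pot in the smallest holder and so on up to the largest, each upright and fully down on the floor of its holder. Keep the pots upright and set them down without dropping them, and leave the dropper bottle and the glass beaker where they stand.

Things in the scene. Friction and masses are not known exactly. Their poses are not given: they have to be found in the camera images.
- pot22: The smallest of four loose round specimen pots: upright plain cylinder 22 mm in diameter (body and cap alike) and 58 mm tall, white plastic body with a pale label band and a red screw cap (top 14 mm). Origin: centre of its underside; z up along its axis. Rigid, closed, 25 g give or take 30 per cent.
- pot36: The second smallest of four loose round specimen pots: upright plain cylinder 36 mm in diameter (body and cap alike) and 50 mm tall, white plastic body with a pale label band and a red screw cap (top 14 mm). Origin: centre of its underside; z up along its axis. Rigid, closed, 45 g give or take 30 per cent.
- pot50: The second largest of four loose round specimen pots: upright plain cylinder 50 mm in diameter (body and cap alike) and 62 mm tall, white plastic body with a pale label band and a red screw cap (top 14 mm). Origin: centre of its underside; z up along its axis. Rigid, closed, 90 g give or take 30 per cent.
- pot64: The largest of four loose round specimen pots: upright plain cylinder 64 mm in diameter (body and cap alike) and 70 mm tall, white plastic body with a pale label band and a red screw cap (top 14 mm). Origin: centre of its underside; z up along its axis. Rigid, closed, 150 g give or take 30 per cent.
- holder22: The smallest of four dark steel pot holders, fixed to the bench: a shallow round open dish, 14 mm tall, rim 52 mm across outside and 42 mm inside; its well narrows to 30 mm across at its flat floor, which lies 5 mm above the bench. It takes the 22 mm pot; the next larger pot does not reach the floor. Origin: centre of its underside, on the bench; z up.
- holder36: The second smallest of four dark steel pot holders, fixed to the bench: a shallow round open dish, 14 mm tall, rim 66 mm across outside and 56 mm inside; its well narrows to 44 mm across at its flat floor, which lies 5 mm above the bench. It takes the 36 mm pot; the next larger pot does not reach the floor. Origin: centre of its underside, on the bench; z up.
- holder50: The second largest of four dark steel pot holders, fixed to the bench: a shallow round open dish, 14 mm tall, rim 80 mm across outside and 70 mm inside; its well narrows to 58 mm across at its flat floor, which lies 5 mm above the bench. It takes the 50 mm pot; the next larger pot does not reach the floor. Origin: centre of its underside, on the bench; z up.
- holder64: The largest of four dark steel pot holders, fixed to the bench: a shallow round open dish, 14 mm tall, rim 94 mm across outside and 84 mm inside; its well narrows to 72 mm across at its flat floor, which lies 5 mm above the bench. It takes the 64 mm pot. Origin: centre of its underside, on the bench; z up.
- dropper: Bystander: small loose amber glass dropper bottle, 28 mm in diameter and 68 mm tall, with a narrow black cap. Origin: centre of its underside; z up. Not a specimen pot.
- beaker: Bystander: small loose open glass beaker, 48 mm in diameter and 55 mm tall. Origin: centre of its underside; z up. Not a specimen pot. (Two more bystanders that are not listed stand on the same part of the bench, both fixed and low: a blue slide box 52 x 80 x 32 mm and a grey control box 55 x 70 x 36 mm.)
Mind the look-alikes: they are no part of the job. What is shaped like the holder50 but purple is not meant.

How it is judged:
By the outcome, as a careful person would: the job done as asked, in the order asked, and still so for the second after the job is handed in, with the robot touching nothing.
It also fails if it takes over 125 s, if anything falls off the work surface, if the arm or the gripper's body presses on something with over 40 N, if the wrist force passes 120 N, or if a joint passes its speed limit or range.

## Working session

There is one attempt and no reset: what is moved stays moved. The work goes in short steps, Python scripts to look and compute and a tool call to move; the robot and the scene stay as the last step left them, time stands still between calls to the robot, and variables do not carry over. Pictures are saved under pics/ and viewed, at most 17 in all, crops included, and the job is handed in when it is done.

Besides the shell and the picture viewer there is one more tool, called after ">>>" as a command line: name --argument value ..., lists and objects as JSON in quotes. send_rows: Moves the arm, as the interface text tells. Its arguments: {"type":"object","properties":{"series":{"type":"array","items":{"type":"number"}}},"required":["series"]}

```bash
mkdir -p pics
cat > h.py <<'E'
import numpy as np, cv2
from plant import ctrl
def save(p,n): cv2.imwrite(f'pics/{n}.png',cv2.cvtColor(p['frame'],cv2.COLOR_RGB2BGR))
def ray(p,uv):
    K=np.array(p['camera_matrix']);R=np.array(p['rotation']);d=R@np.linalg.inv(K)@np.array([uv[0],uv[1],1.0])
    return np.array(p['eye'],float),d/np.linalg.norm(d)
def proj(p,X):
    c=np.array(p['rotation']).T@(np.array(X,float)-np.array(p['eye']));q=np.array(p['camera_matrix'])@c;return q[:2]/q[2]
def at_z(p,uv,z):
    e,d=ray(p,uv);return e+d*(z-e[2])/d[2]
def tri(l):
    A=np.zeros((3,3));b=np.zeros(3)
    for p,uv in l:
        e,d=ray(p,uv);M=np.eye(3)-np.outer(d,d);A+=M;b+=M@e
    return np.linalg.solve(A,b)
E
python3 - <<'E'
from h import *
s=ctrl.sense();print({k:np.round(v,2) for k,v in s.items()})
ps={}
for n in('scene','side','wrist'):
    p=ctrl.snapshot(n);save(p,n+'0');ps[n]=p;print(n,np.round(p['eye']),np.round(p['rotation'],2).tolist())
for t in 'pot22 pot36 pot50 pot64 holder22 holder36 holder50 holder64 dropper beaker'.split():
    for n in('scene','side'):
        print(t,n,[(round(m['p'],2),np.round(m['centre']).tolist()) for m in ctrl.mark_of(ps[n],t)[:5]])
E
```

```text
{'time_s': np.float64(0.0), 'joints': array([74.94, 13.68, -0.82, 75.58,  0.  , 90.  ]), 'joint_vel': array([ 0.05,  0.09,  0.04,  0.01,  0.02, -0.03]), 'tau': array([ 0.000e+00, -5.388e+01,  3.464e+01,  2.000e-02,  0.000e+00,
       -0.000e+00]), 'eef_pos': array([136.3 , 506.59, 230.69]), 'orientation': array([-179.92,   -0.  ,  164.94]), 'contact_force': array([ 0.06,  0.51, -0.52]), 'torque': array([-0.  ,  0.  ,  0.01]), 'grasp_force': np.float64(0.0), 'width': np.float64(85.76)}
scene [1074. -530.  866.] [-137.18, 0.25, 46.17]
side [355. 690. 809.] [-136.67, -1.04, -167.62]
wrist [ 72. 524. 373.] [164.77, 0.06, 74.93]
pot22 scene [(0.81, [368.0, -313.0, -1.0]), (0.8, [528.0, 431.0, -1.0]), (0.73, [663.0, 19.0, -2.0]), (0.65, [638.0, -142.0, 1.0])]
pot22 side [(0.85, [524.0, 431.0, 2.0]), (0.67, [658.0, 19.0, 3.0]), (0.65, [373.0, -309.0, -4.0])]
pot36 scene [(0.81, [368.0, -313.0, -1.0]), (0.8, [528.0, 431.0, -1.0]), (0.73, [663.0, 19.0, -2.0]), (0.65, [638.0, -142.0, 1.0])]
pot36 side [(0.85, [524.0, 431.0, 2.0]), (0.67, [658.0, 19.0, 3.0]), (0.65, [373.0, -309.0, -4.0])]
pot5
[... 1274 characters left out ...]
0])]
holder50 side [(0.75, [597.0, 286.0, 2.0]), (0.7, [666.0, 145.0, -1.0]), (0.69, [480.0, 299.0, -2.0]), (0.67, [526.0, -430.0, 0.0]), (0.59, [463.0, -18.0, 1.0])]
holder64 scene [(0.87, [526.0, -435.0, 4.0]), (0.87, [482.0, 296.0, -2.0]), (0.77, [467.0, -12.0, 1.0]), (0.72, [664.0, 146.0, -2.0]), (0.66, [602.0, 288.0, -0.0])]
holder64 side [(0.75, [597.0, 286.0, 2.0]), (0.7, [666.0, 145.0, -1.0]), (0.69, [480.0, 299.0, -2.0]), (0.67, [526.0, -430.0, 0.0]), (0.59, [463.0, -18.0, 1.0])]
dropper scene [(0.73, [433.0, -149.0, 0.0])]
dropper side [(0.52, [430.0, -145.0, -2.0])]
beaker scene [(0.88, [606.0, -302.0, -2.0])]
beaker side [(0.85, [602.0, -298.0, 2.0]), (0.4, [463.0, -15.0, -2.0])]
```

View pics/scene0.png

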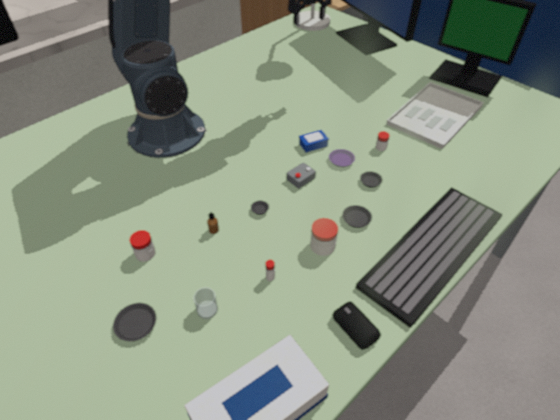

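View pics/side0.png

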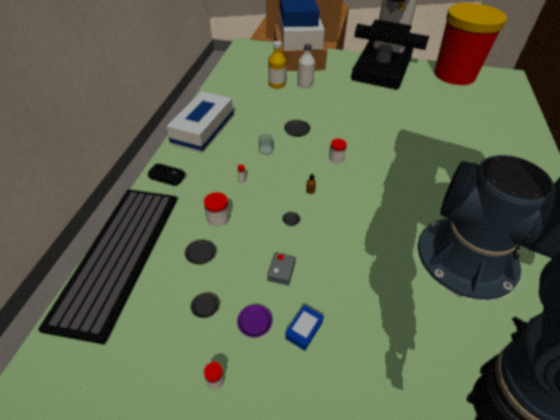

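Scene view: pots are at px (270,270) the 22, (383,141) the 36, (142,245) the 50 and (324,236) the 64. Dark holders are at (260,208), (371,180), (357,217) and (135,322). The purple decoy is at (341,158). The side view agrees. Next I fit cylinder silhouettes to the masks in both views.

```bash
cat >> h.py <<'E'
from scipy.optimize import least_squares
TH=np.linspace(0,2*np.pi,72,endpoint=False);DIR=np.c_[np.cos(TH),np.sin(TH)]
def cyl(x,y,z,d,h,dt=None):
    c=np.c_[np.cos(TH),np.sin(TH)]/2
    return np.vstack([np.c_[c*d+[x,y],np.full(72,z)],np.c_[c*d+[x,y],np.full(72,z+h)]])
def sup(uv): return (uv@DIR.T).max(0)
def projN(p,X):
    c=(X-np.array(p['eye']))@np.array(p['rotation']);q=c@np.array(p['camera_matrix']).T;return q[:,:2]/q[:,2:]
def pick(p,regs,X):
    u=proj(p,X);best=None
    for r in regs:
        m=np.asarray(r['mask']);ys,xs=np.nonzero(m)
        if len(xs)<20: continue
        e=np.hypot(xs.mean()-u[0],ys.mean()-u[1])
        if e<18*(1 if p['eye'][2]>600 else 4) and (best is None or e<best[0]): best=(e,np.c_[xs,ys].astype(float),r['p'])
    return best
def fit(views,x0,h,d0,fz=True):
    """views: (picture, pixel points of mask)"""
    S=[sup(m)+.0 for _,m in views]
    f=lambda v:np.concatenate([sup(projN(p,cyl(v[0],v[1],v[2] if fz else 0,v[3],h)))-s-0.4 for (p,_),s in zip(views,S)])
    r=least_squares(f,[x0[0],x0[1],0,d0],loss='soft_l1');return r.x,np.sqrt(np.mean(f(r.x)**2))
POT={'22':(638,-142,58),'36':(526,431,50),'50':(370,-311,62),'64':(660,19,70)}
HOL={'22':(465,-15,52),'36':(600,287,66),'50':(665,145,80),'64':(526,-433,94)}
E
python3 - <<'E'
from h import *
P=[ctrl.snapshot(n) for n in('scene','side')]
R={t:[ctrl.regions_of(p,t) for p in P] for t in('pot36','holder36')}
for nm,D,t in(('pot',POT,'pot36'),('holder',HOL,'holder36')):
    for k,(x,y,s) in D.items():
        h=s if nm=='pot' else 14; d=int(k) if nm=='pot' else s
        V=[(p,b[1]) for p,r in zip(P,R[t]) if (b:=pick(p,r,(x,y,h/2)))]
        out=[np.round(fit(V,(x,y),h,d)[0],1).tolist() if len(V)==2 else None]
        out+=[np.round(fit([v],(x,y),h,d,False)[0][[0,1,3]],1).tolist() for v in V]
        print(nm+k,len(V),*out)
E
```

```text
Traceback (most recent call last):
  File "h.py", line 25, in pick
    u=proj(p,X);best=None
  File "h.py", line 8, in proj
    c=np.array(p['rotation']).T@(np.array(X,float)-np.array(p['eye']));q=np.array(p['camera_matrix'])@c;return q[:2]/q[2]
                                                                         ~~~~~~~~~~~~~~~~~~~~~~~~~~~~^~
ValueError: matmul: Input operand 1 does not have enough dimensions (has 0, gufunc core with signature (n?,k),(k,m?)->(n?,m?) requires 1)
```

```bash
sed -i "s/np.array(p\['rotation'\])/rot(p)/g" h.py; sed -i '2a from scipy.spatial.transform import Rotation\ndef rot(p): return Rotation.from_euler("xyz",p["rotation"],degrees=True).as_matrix()' h.py
cat > m.py <<'E'
from h import *
P=[ctrl.snapshot(n) for n in('scene','side')]
R={t:[ctrl.regions_of(p,t) for p in P] for t in('pot36','holder36')}
for nm,D,t in(('pot',POT,'pot36'),('holder',HOL,'holder36')):
    for k,(x,y,s) in D.items():
        h=s if nm=='pot' else 14; d=int(k) if nm=='pot' else s
        V=[(p,b[1]) for p,r in zip(P,R[t]) if (b:=pick(p,r,(x,y,h/2)))]
        out=[np.round(fit(V,(x,y),h,d)[0],1).tolist() if len(V)==2 else None]
        out+=[np.round(fit([v],(x,y),h,d,False)[0][[0,1,3]],1).tolist() for v in V]
        print(nm+k,len(V),*out)
E
python3 m.py
```

```text
pot22 1 None [638.7, -141.9, 20.9]
pot36 2 [528.4, 432.8, 0.8, 33.1] [527.3, 433.0, 29.7] [528.8, 432.6, 33.9]
pot50 2 [375.5, -316.1, 0.3, 50.2] [375.6, -315.9, 50.5] [375.0, -317.1, 49.6]
pot64 2 [662.7, 15.9, 1.5, 64.4] [661.5, 16.7, 64.0] [663.8, 14.9, 65.4]
holder22 2 [463.8, -15.5, 6.3, 42.8] [459.4, -11.5, 45.6] [464.6, -21.2, 40.6]
holder36 2 [602.1, 284.3, 4.9, 57.9] [599.0, 288.7, 54.9] [604.2, 282.0, 60.4]
holder50 2 [664.8, 145.3, 6.0, 73.9] [661.5, 149.9, 74.1] [667.4, 141.4, 74.9]
holder64 2 [526.1, -434.6, 5.4, 87.6] [522.5, -434.0, 90.3] [527.6, -440.8, 79.8]
```

```bash
cat >> h.py <<'E'
def go(x,y,z,yaw=90,start=None):
    """row (turn, shift in cm) from the measured pose to TCP x,y,z pointing down at yaw"""
    s=ctrl.sense();R0=Rotation.from_euler('xyz',s['orientation'],degrees=True)
    t=(R0.inv()*Rotation.from_euler('xyz',[180,0,yaw],degrees=True)).as_rotvec()
    d=R0.inv().apply(np.array([x,y,z])-s['eef_pos'])
    print('turn',np.round(t,3),'shift cm',np.round(d/10,2),'rows',np.ceil(max(np.linalg.norm(d)/50,np.degrees(np.linalg.norm(t))/8.59)),'j',np.round(s['joints'],1))
E
python3 -c "
from h import *
go(480,0,231)
p=ctrl.snapshot('wrist')
R=rot(p);print(R[:,2],p['camera_matrix'])"
```

```text
turn [-0.     0.     1.308] shift cm [-4.635e+01 -4.002e+01  3.000e-02] rows 13.0 j [74.9 13.6 -0.8 75.6 -0.  90. ]
[ 0.25370829 -0.06813656 -0.96487798] [[309.39627831   0.         276.95279487]
 [  0.         309.39627831 207.45777465]
 [  0.           0.           1.        ]]
```

The rows are not in the units I measure in: shifts go in shares of 60 cm and turns go in shares of pi rad. I convert before sending: -23.2 cm / 60 = -0.3867, -20 cm / 60 = -0.3333, 0.65 rad / 3.1416 = 0.2069.

>>> send_rows --series '[0,0,0.2069,-0.3867,-0.3333,0,8.5,0,0,0.2069,-0.3867,-0.3333,0,8.5,0,0,0.2069,-0.3867,-0.3333,0,8.5,0,0,0.2069,-0.3867,-0.3333,0,8.5,0,0,0.2069,-0.3867,-0.3333,0,8.5,0,0,0.2069,-0.3867,-0.3333,0,8.5,0,0,0.2069,-0.3867,-0.3333,0,8.5]'

```text
time_s: 2.5
eef_pos: [310.4, 249.7, 231.6]
orientation: [180.0, 0.1, 127.4]
contact_force: [-0.1, -0.3, -0.5]
width: 85.1
grasp_force: 0.0
```

```bash
python3 -c "
from h import *
go(550,-80,231)"
```

```text
turn [0.001 0.001 0.652] shift cm [-40.75  -0.98   0.11] rows 9.0 j [ 38.9   1.2 -15.6  73.2  -0.1  91.5]
```

Scaled: -39.5 cm / 60 = -0.6583, -1 cm / 60 = -0.0167, 0.652 rad / 3.1416 = 0.2075.

>>> send_rows --series '[0,0,0.2075,-0.6583,-0.0167,0,8.5,0,0,0.2075,-0.6583,-0.0167,0,8.5,0,0,0.2075,-0.6583,-0.0167,0,8.5,0,0,0.2075,-0.6583,-0.0167,0,8.5,0,0,0.2075,-0.6583,-0.0167,0,8.5,0,0,0.2075,-0.6583,-0.0167,0,8.5,0,0,0.2075,-0.6583,-0.0167,0,8.5,0,0,0.2075,-0.6583,-0.0167,0,8.5]'

```text
time_s: 3.3
eef_pos: [543.4, -66.8, 231.3]
orientation: [180.0, 0.0, 90.3]
contact_force: [-0.4, 0.9, 0.1]
width: 84.6
grasp_force: 0.0
```

>>> send_rows --series '[0,0,0,0,0,0,8.5,0,0,0,0,0,0,8.5]'

```text
time_s: 3.5
eef_pos: [542.3, -65.5, 230.6]
orientation: [-179.9, -0.0, 90.3]
contact_force: [-0.1, 0.8, -0.9]
width: 84.9
grasp_force: 0.0
```

```bash
cat > w.py <<'E'
import sys
from h import *
p=ctrl.snapshot('wrist');save(p,sys.argv[1])
R={t:ctrl.regions_of(p,t) for t in('pot36','holder36')}
for nm,D,t in(('pot',POT,'pot36'),('holder',HOL,'holder36')):
    for k,(x,y,s) in D.items():
        h=s if nm=='pot' else 14; d=int(k) if nm=='pot' else s
        b=pick(p,R[t],(x,y,h/2))
        if b is not None and b[1].min()>2 and b[1][:,0].max()<557 and b[1][:,1].max()<417:
            v,e=fit([(p,b[1])],(x,y),h,d,False)
            print(nm+k,np.round(v[[0,1,3]],1),'rms px',round(e,2))
E
python3 w.py w1; python3 -c "
from h import *
go(638.7,-142,120)"
```

```text
pot22 [ 636.3 -140.7   21.7] rms px 0.83
pot64 [659.1  17.6  64. ] rms px 0.35
holder22 [460.8 -14.5  49.4] rms px 0.4
turn [-0.    -0.     0.007] shift cm [-7.87  9.66 11.14] rows 4.0 j [-6.7 15.7  2.  76.4  0.  82.8]
```

View pics/w1.png

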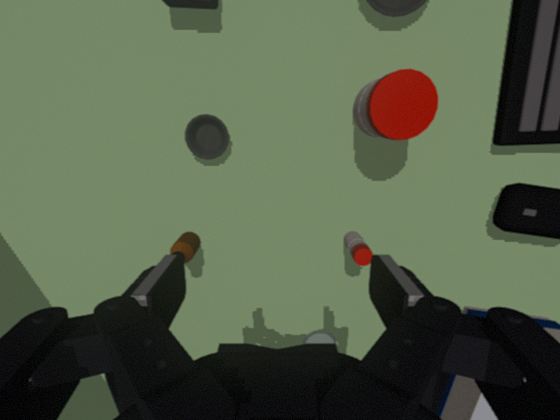

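The wrist view shows holder22 at (208,137), pot64 at (403,104) and pot22's cap at (362,255). It agrees with the fixed cameras to about 3 mm, so I'm using the mean. Approaching pot22.

Scaled: 14 cm / 60 = 0.2333, -7.8 cm / 60 = -0.13, 0.006 rad / 3.1416 = 0.0019.

>>> send_rows --series '[0,0,0.0019,-0.13,0.1583,0.1667,8.5,0,0,0.0019,-0.13,0.1583,0.1667,8.5,0,0,0.0019,-0.13,0.1583,0.1667,8.5,0,0,0.0019,-0.13,0.1583,0.1667,8.5,0,0,0.0019,-0.13,0.1583,0.2333,8.5,0,0,0.0019,-0.13,0.1583,0.2333,8.5]'

```text
time_s: 4.25
eef_pos: [634.5, -140.8, 87.5]
orientation: [-179.6, -0.1, 90.1]
contact_force: [-1.0, -0.2, -0.0]
width: 84.9
grasp_force: 0.0
```

Scaled: 7.4 cm / 60 = 0.1233, 6.8 cm / 60 = 0.1133.

>>> send_rows --series '[0,0,0,0,0,0.0333,8.5,0,0,0,0,0,0.0667,8.5,0,0,0,0,0,0.0917,8.5,0,0,0,0,0,0.1133,8.5,0,0,0,0,0,0.1233,8.5,0,0,0,0,0,0.1233,8.5]'

```text
time_s: 4.85
eef_pos: [637.3, -142.0, 17.6]
orientation: [-180.0, -0.0, 90.0]
contact_force: [0.1, 0.2, 0.1]
width: 84.7
grasp_force: 0.0
```

```bash
python3 -c "
from h import *
go(637.5,-141.3,16)
p=ctrl.snapshot('wrist');save(p,'w2')"
```

```text
turn [-0.    -0.     0.001] shift cm [0.07 0.02 0.16] rows 1.0 j [-12.6  33.5  -1.9  54.6  -0.   77.4]
```

View pics/w2.png

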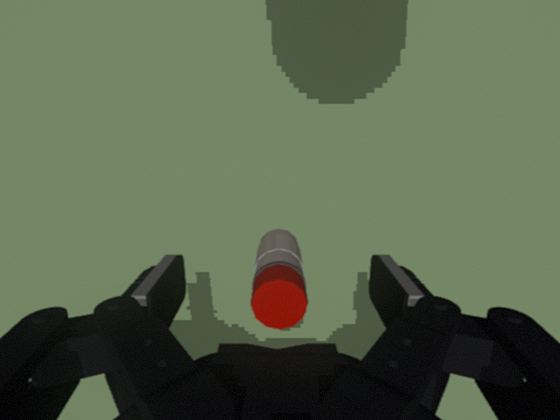

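The pot cap at (279,303) sits centred between the pads. Closing.

Scaled: 0.1 cm / 60 = 0.0017.

>>> send_rows --series '[0,0,0,0,0,0.0017,0,0,0,0,0,0,0.0017,0,0,0,0,0,0,0.0017,0,0,0,0,0,0,0.0017,0,0,0,0,0,0,0.0017,0,0,0,0,0,0,0.0017,0,0,0,0,0,0,0.0017,0,0,0,0,0,0,0.0017,0]'

```text
time_s: 5.7
eef_pos: [637.7, -142.7, 16.7]
orientation: [180.0, 0.0, 90.0]
contact_force: [-0.9, -0.9, 5.2]
width: 21.0
grasp_force: 58.6
```

>>> send_rows --series '[0,0,0,0,0,0,0,0,0,0,0,0,0,0,0,0,0,0,0,0,0,0,0,0,0,0,0,0]'

```text
time_s: 6.1
eef_pos: [637.7, -142.6, 16.7]
orientation: [180.0, 0.0, 90.0]
contact_force: [0.1, -0.5, 6.1]
width: 20.4
grasp_force: 58.6
```

```bash
python3 -c "
from h import *
go(462.3,-15.2,120)
p=ctrl.snapshot('wrist');save(p,'w3')"
```

```text
turn [ 0.  0. -0.] shift cm [ 12.74 -17.54 -10.34] rows 5.0 j [-12.6  33.5  -2.   54.4  -0.   77.4]
```

Scaled: -17.5 cm / 60 = -0.2917, 12.6 cm / 60 = 0.21.

>>> send_rows --series '[0,0,0,0,0,-0.025,0,0,0,0,0,0,-0.0667,0,0,0,0,0,0,-0.1167,0,0,0,0,0.05,-0.0667,-0.15,0,0,0,0,0.1,-0.1333,-0.15,0,0,0,0,0.15,-0.2083,-0.15,0,0,0,0,0.1917,-0.2667,-0.15,0,0,0,0,0.21,-0.2917,-0.15,0]'

```text
time_s: 6.95
eef_pos: [458.0, -14.8, 105.9]
orientation: [-179.8, -0.0, 90.1]
contact_force: [0.3, 0.7, -0.0]
width: 20.7
grasp_force: 58.8
```

Scaled: 4 cm / 60 = 0.0667, 2 cm / 60 = 0.0333.

>>> send_rows --series '[0,0,0,0,0,0,0,0,0,0,0,0,0.0333,0,0,0,0,0,0,0.0667,0,0,0,0,0,0,0.0667,0]'

```text
time_s: 7.35
eef_pos: [461.9, -16.9, 64.4]
orientation: [-179.8, 0.0, 90.0]
contact_force: [-0.6, -0.6, -0.3]
width: 20.7
grasp_force: 58.8
```

```bash
python3 -c "
from h import *
go(462.4,-16.5,21.7)
for n in ('scene','side','wrist'):
    p=ctrl.snapshot(n);save(p,'a_'+n)
    u=proj(p,(462,-15,30)).round().astype(int)
    if n!='wrist': 
        f=cv2.resize(p['frame'][max(0,u[1]-40):u[1]+40,max(0,u[0]-55):u[0]+55],(440,320))
        save({'frame':f},'ac_'+n)
a,b=[cv2.imread('pics/ac_%s.png'%n) for n in('scene','side')];c=cv2.imread('pics/a_wrist.png')
h=np.hstack([cv2.resize(a,(400,290)),cv2.resize(b,(400,290))]);c=cv2.resize(c[120:420],(560,300))
cv2.imwrite('pics/a.png',np.vstack([h,np.pad(c,((0,0),(0,240),(0,0)))]))
"
```

```text
turn [-0.003  0.    -0.   ] shift cm [0.04 0.06 4.27] rows 1.0 j [ -2.1  14.8 -25.7  49.7  -0.   87.9]
```

View pics/a.png

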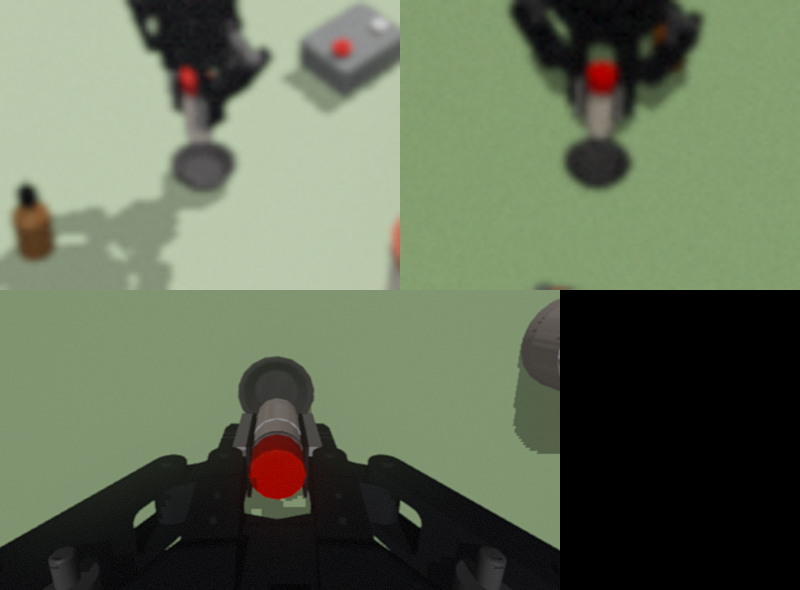

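The held pot's axis (x≈278 in the wrist view) lines up with holder22 (276). Lowering gently.

Scaled: 4.25 cm / 60 = 0.0708, 4.2 cm / 60 = 0.07.

>>> send_rows --series '[0,0,0,0,0.0008,0.025,0,0,0,0,0,0.0008,0.0467,0,0,0,0,0,0.0008,0.06,0,0,0,0,0,0.0008,0.0667,0,0,0,0,0,0.0008,0.0683,0,0,0,0,0,0.0008,0.07,0,0,0,0,0,0.0008,0.0708,0,0,0,0,0,0.0008,0.0708,0]'

```text
time_s: 8.3
eef_pos: [463.3, -16.6, 24.1]
orientation: [180.0, 0.0, 90.0]
contact_force: [-0.1, -0.5, -0.8]
width: 20.5
grasp_force: 58.8
```

Scaled: 0.25 cm / 60 = 0.0042, 0.2 cm / 60 = 0.0033.

>>> send_rows --series '[0,0,0,0,-0.0008,0.0017,0,0,0,0,0,-0.0008,0.0033,0,0,0,0,0,-0.0008,0.0042,0,0,0,0,0,-0.0008,0.0042,0]'

```text
time_s: 8.7
eef_pos: [462.6, -16.6, 21.6]
orientation: [180.0, 0.0, 90.0]
contact_force: [-2.7, 0.2, 5.0]
width: 20.6
grasp_force: 59.6
```

Scaled: -15 cm / 60 = -0.25, -11 cm / 60 = -0.1833.

>>> send_rows --series '[0,0,0,0,0,0,3,0,0,0,0,0,0,4,0,0,0,0,0,0,5.5,0,0,0,0,0,0,5.5,0,0,0,0,0,-0.05,5.5,0,0,0,0,0,-0.1167,8.5,0,0,0,0,0,-0.1833,8.5,0,0,0,0,0,-0.25,8.5]'

```text
time_s: 9.5
eef_pos: [462.2, -16.5, 172.8]
orientation: [-180.0, 0.0, 90.0]
contact_force: [1.5, -0.1, -1.1]
width: 84.9
grasp_force: 0.0
```

Scaled: -2 cm / 60 = -0.0333.

>>> send_rows --series '[0,0,0,0,0,-0.0333,8.5,0,0,0,0,0,-0.0333,8.5,0,0,0,0,0,-0.0333,8.5]'

```text
time_s: 9.8
eef_pos: [462.6, -16.6, 191.2]
orientation: [180.0, 0.0, 90.0]
contact_force: [-1.3, 0.6, 0.7]
width: 84.8
grasp_force: 0.0
```

```bash
sed -i "s/POT={'22':(638,-142,58)/POT={'22':(463,-16,58)/" h.py; python3 w.py w4; python3 m.py; python3 -c "
from h import *
go(560,330,190)
a=cv2.imread('pics/w4.png');cv2.imwrite('pics/w4c.png',cv2.resize(a[150:400,180:400],(440,500)))"
```

```text
pot22 [462.2 -16.3  21.9] rms px 0.52
pot64 [658.6  17.9  63.4] rms px 0.49
holder22 [461.3 -14.7  49. ] rms px 0.88
pot22 2 [464.4, -16.4, 4.7, 21.8] [460.3, -13.7, 22.0] [465.6, -20.3, 22.2]
pot36 2 [528.3, 432.0, -0.0, 35.3] [528.2, 431.9, 34.9] [528.4, 432.1, 35.4]
pot50 2 [374.8, -316.0, 0.5, 49.8] [374.6, -315.8, 50.1] [374.6, -316.8, 49.4]
pot64 2 [662.0, 16.4, -0.1, 62.5] [661.8, 16.1, 61.1] [662.3, 16.7, 64.2]
holder22 1 None [461.7, -12.1, 42.8]
holder36 2 [601.6, 284.6, 5.1, 59.3] [598.3, 288.9, 57.2] [603.8, 282.2, 61.3]
holder50 2 [664.7, 145.3, 5.7, 71.6] [660.9, 149.3, 72.6] [667.9, 142.0, 72.0]
holder64 1 None [522.3, -434.6, 88.0]
turn [-0.001  0.     0.   ] shift cm [34.66  9.76  0.08] rows 8.0 j [ -2.    8.6 -13.2  68.2  -0.   88. ]
```

View pics/w4c.png

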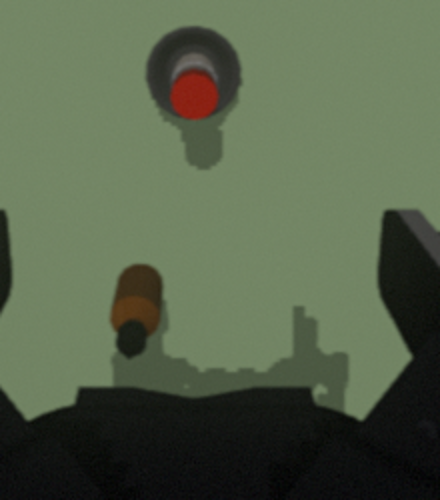

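Pot22 is seated: its fitted underside is z=4.7, and it sits upright in the well at crop px (195,90). Next, the area of pot36 and holder36.

Scaled: 34.7 cm / 60 = 0.5783, 9.8 cm / 60 = 0.1633.

>>> send_rows --series '[0,0,0,0.5783,0.1633,0,8.5,0,0,0,0.5783,0.1633,0,8.5,0,0,0,0.5783,0.1633,0,8.5,0,0,0,0.5783,0.1633,0,8.5,0,0,0,0.5783,0.1633,0,8.5,0,0,0,0.5783,0.1633,0,8.5,0,0,0,0.5783,0.1633,0,8.5,0,0,0,0.5783,0.1633,0,8.5]'

```text
time_s: 11.05
eef_pos: [561.1, 335.2, 189.9]
orientation: [-180.0, -0.0, 90.2]
contact_force: [0.0, 0.4, 0.8]
width: 85.2
grasp_force: 0.0
```

>>> send_rows --series '[0,0,0,0,0,0,8.5,0,0,0,0,0,0,8.5,0,0,0,0,0,0,8.5]'

```text
time_s: 11.35
eef_pos: [560.3, 328.9, 191.5]
orientation: [-180.0, 0.0, 89.9]
contact_force: [0.9, 0.7, 0.4]
width: 85.1
grasp_force: 0.0
```

```bash
python3 w.py w5; python3 -c "
from h import *
go(526.5,432,100)"
```

```text
pot36 [526.9 433.1  35.9] rms px 0.24
holder50 [657.8 147.3  64.1] rms px 2.2
turn [ 0.    -0.    -0.001] shift cm [10.28 -3.43  9.19] rows 3.0 j [ 30.4  26.9  13.4  76.5  -0.  120.5]
```

View pics/w5.png

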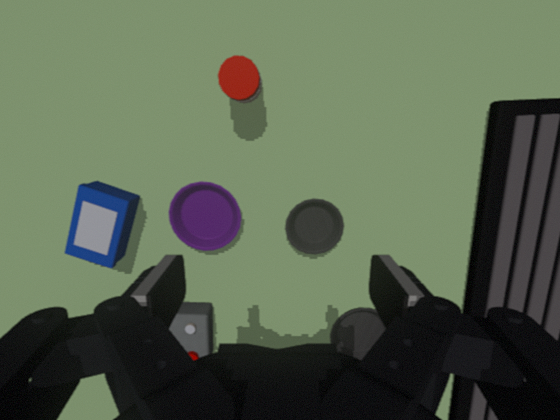

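The view shows pot36's cap at (239,78), holder36 at (314,227), the purple decoy at (205,215) and the keyboard at the right, out of the way. The network missed holder36, so I measure it by colour.

```bash
cat >> h.py <<'E'
def hol_color(p,k):
    """fit of a holder from its grey colour"""
    x,y,s=HOL[k];f=p['frame'].astype(int);m=((f[...,1]-f[...,0]<9)&(f.sum(2)<300)).astype(np.uint8)
    m=cv2.morphologyEx(m,cv2.MORPH_OPEN,np.ones((3,3)));u=proj(p,(x,y,10))
    n,l,st,c=cv2.connectedComponentsWithStats(m);i=1+np.argmin(np.hypot(*(c[1:]-u).T))
    ys,xs=np.nonzero(l==i);v,e=fit([(p,np.c_[xs,ys].astype(float))],(x,y),14,s,False)
    print('holder',k,np.round(v[[0,1,3]],1),'rms',round(e,2),'px',c[i].round());return v
E
python3 -c "
from h import *
hol_color(ctrl.snapshot('wrist'),'36')
go(526.8,432.6,90)"
```

```text
holder 36 [601.  284.8  61.8] rms 0.6 px [314. 226.]
turn [ 0.    -0.    -0.001] shift cm [10.32 -3.41 10.19] rows 3.0 j [ 30.4  26.9  13.4  76.5  -0.  120.5]
```

Scaled: 10.3 cm / 60 = 0.1717, 10.2 cm / 60 = 0.17.

>>> send_rows --series '[0,0,0,0.1717,-0.0567,0.17,8.5,0,0,0,0.1717,-0.0567,0.17,8.5,0,0,0,0.1717,-0.0567,0.17,8.5,0,0,0,0.1717,-0.0567,0.17,8.5,0,0,0,0.1717,-0.0567,0.17,8.5]'

```text
time_s: 12.05
eef_pos: [525.8, 433.3, 88.5]
orientation: [-179.9, 0.1, 90.1]
contact_force: [1.5, 1.1, -0.3]
width: 85.1
grasp_force: 0.0
```

Scaled: 7.4 cm / 60 = 0.1233, 6.8 cm / 60 = 0.1133.

>>> send_rows --series '[0,0,0,0,0,0.0333,8.5,0,0,0,0,0,0.0667,8.5,0,0,0,0,0,0.0917,8.5,0,0,0,0,0,0.1133,8.5,0,0,0,0,0,0.1233,8.5,0,0,0,0,0,0.1233,8.5,0,0,0,0,0,0.1233,8.5]'

```text
time_s: 12.75
eef_pos: [527.1, 433.5, 16.2]
orientation: [180.0, -0.0, 90.0]
contact_force: [0.4, 0.4, 0.5]
width: 84.7
grasp_force: 0.0
```

```bash
python3 -c "
from h import *
go(526.8,432.6,16)"; python3 w.py w6
```

```text
turn [ 0.001 -0.001 -0.   ] shift cm [-0.09 -0.03  0.02] rows 1.0 j [ 39.4  36.1   2.8  56.7  -0.  129.5]
pot36 [526.9 434.1  34.5] rms px 0.6
```

>>> send_rows --series '[0,0,0,0,0,0,0,0,0,0,0,0,0,0,0,0,0,0,0,0,0,0,0,0,0,0,0,0,0,0,0,0,0,0,0,0,0,0,0,0,0,0,0,0,0,0,0,0,0,0,0,0,0,0,0,0]'

```text
time_s: 13.7
eef_pos: [526.7, 433.7, 15.6]
orientation: [180.0, -0.0, 90.0]
contact_force: [-0.5, 0.6, 4.3]
width: 34.8
grasp_force: 59.7
```

>>> send_rows --series '[0,0,0,0,0,0,0,0,0,0,0,0,0,0]'

```text
time_s: 13.9
eef_pos: [526.7, 433.6, 15.6]
orientation: [180.0, -0.0, 90.0]
contact_force: [-0.5, -0.8, 5.9]
width: 34.4
grasp_force: 59.7
```

```bash
python3 -c "
from h import *
go(600.5,285,76)"
```

```text
turn [ 0. -0.  0.] shift cm [-14.86   7.38  -6.04] rows 4.0 j [ 39.5  36.1   2.8  56.7   0.  129.5]
```

Scaled: -14.9 cm / 60 = -0.2483, 2.8 cm / 60 = 0.0467.

>>> send_rows --series '[0,0,0,0,0,-0.025,0,0,0,0,0,0,-0.0667,0,0,0,0,-0.0333,0.0167,-0.1,0,0,0,0,-0.0917,0.0467,-0.1,0,0,0,0,-0.1583,0.08,-0.1,0,0,0,0,-0.2167,0.1083,-0.1,0,0,0,0,-0.2483,0.1233,-0.1,0,0,0,0,-0.2483,0.1233,-0.1,0]'

```text
time_s: 14.7
eef_pos: [601.5, 281.3, 74.8]
orientation: [-180.0, 0.1, 89.8]
contact_force: [-0.1, -0.4, -0.3]
width: 34.5
grasp_force: 59.7
```

Scaled: 1 cm / 60 = 0.0167, 0.5 cm / 60 = 0.0083.

>>> send_rows --series '[0,0,0,0,0,0.0083,0,0,0,0,0,0,0.0167,0,0,0,0,0,0,0.0167,0,0,0,0,0,0,0.0167,0]'

```text
time_s: 15.1
eef_pos: [599.9, 285.3, 64.8]
orientation: [-180.0, 0.0, 90.1]
contact_force: [-0.4, -0.0, -0.7]
width: 34.6
grasp_force: 59.7
```

```bash
python3 -c "
from h import *
p=ctrl.snapshot('wrist');save(p,'w7');hol_color(p,'36')
go(600.5,285,20.6)"
```

```text
holder 36 [624.9 176.9 402.6] rms 52.57 px [299. 339.]
turn [-0.     0.     0.001] shift cm [-0.02  0.04  4.45] rows 1.0 j [ 25.4  32.2   3.5  61.3  -0.  115.4]
```

View pics/w7.png

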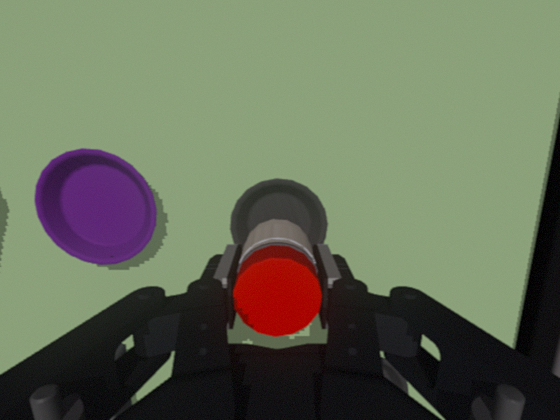

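Pot36 (axis x≈278) is aligned with holder36 (x≈278.5). Lowering.

Scaled: 4.4 cm / 60 = 0.0733, 4.3 cm / 60 = 0.0717.

>>> send_rows --series '[0,0,0,0,0.0005,0.025,0,0,0,0,0,0.0005,0.0467,0,0,0,0,0,0.0005,0.06,0,0,0,0,0,0.0005,0.0667,0,0,0,0,0,0.0005,0.07,0,0,0,0,0,0.0005,0.0717,0,0,0,0,0,0.0005,0.0733,0,0,0,0,0,0.0005,0.0733,0]'

```text
time_s: 15.95
eef_pos: [601.0, 284.5, 21.6]
orientation: [180.0, -0.0, 90.0]
contact_force: [1.3, -0.2, -0.0]
width: 35.0
grasp_force: 59.7
```

Scaled: 0.05 cm / 60 = 0.0008.

>>> send_rows --series '[0,0,0,0,0,0.0008,0,0,0,0,0,0,0.0008,0]'

```text
time_s: 16.15
eef_pos: [601.0, 284.5, 21.0]
orientation: [180.0, -0.0, 90.0]
contact_force: [-0.3, 0.3, -0.1]
width: 34.7
grasp_force: 59.7
```

Scaled: 0.06 cm / 60 = 0.001, 0.05 cm / 60 = 0.0008.

>>> send_rows --series '[0,0,0,0,0,0.0008,0,0,0,0,0,0,0.001,0]'

```text
time_s: 16.35
eef_pos: [601.0, 284.5, 20.6]
orientation: [180.0, -0.0, 90.0]
contact_force: [-1.7, 0.2, 3.3]
width: 34.8
grasp_force: 60.1
```

Scaled: -16 cm / 60 = -0.2667, -12 cm / 60 = -0.2.

>>> send_rows --series '[0,0,0,0,0,0,4.5,0,0,0,0,0,0,5.5,0,0,0,0,0,0,6.5,0,0,0,0,0,0,6.5,0,0,0,0,0,-0.05,6.5,0,0,0,0,0,-0.1167,8.5,0,0,0,0,0,-0.2,8.5,0,0,0,0,0,-0.2667,8.5]'

```text
time_s: 17.15
eef_pos: [601.0, 284.5, 182.8]
orientation: [179.9, -0.0, 90.0]
contact_force: [1.8, 0.2, 0.9]
width: 84.9
grasp_force: 0.0
```

>>> send_rows --series '[0,0,0,0,0,0,8.5,0,0,0,0,0,0,8.5]'

```text
time_s: 17.35
eef_pos: [601.3, 284.7, 181.1]
orientation: [179.9, -0.0, 90.0]
contact_force: [0.4, 0.3, -0.5]
width: 84.7
grasp_force: 0.0
```

```bash
sed -i "s/'36':(526,431,50)/'36':(601,285,50)/" h.py; python3 w.py w8; python3 m.py; python3 -c "
from h import *
go(373,-350,190)"
```

```text
pot36 [600.1 283.8  36.8] rms px 0.3
holder36 [600.1 286.4  63.6] rms px 0.95
holder50 [663.1 144.2  74.4] rms px 0.97
pot22 2 [465.0, -17.7, 6.3, 17.6] [460.4, -13.7, 20.4] [465.8, -23.6, 15.4]
pot36 2 [602.0, 283.1, 5.4, 33.6] [598.5, 288.0, 32.9] [604.0, 280.5, 34.5]
pot50 2 [375.2, -316.7, 1.5, 48.8] [374.5, -316.1, 49.6] [374.6, -319.7, 47.7]
pot64 2 [662.7, 15.2, 2.1, 64.5] [661.9, 16.7, 64.7] [663.2, 13.1, 64.9]
holder22 0 None
holder36 2 [601.8, 285.2, 4.7, 56.7] [599.6, 290.0, 57.1] [602.9, 282.6, 57.0]
holder50 2 [665.9, 148.5, 4.0, 70.5] [661.9, 150.7, 74.9] [669.5, 149.3, 64.9]
holder64 2 [526.4, -434.3, 5.8, 89.9] [521.9, -433.8, 91.3] [528.9, -440.5, 87.8]
turn [-0.001  0.001 -0.   ] shift cm [-63.44 -22.77  -0.99] rows 14.0 j [ 25.3  28.7  14.6  76.   -0.  115.3]
```

Pot36 is seated (z=5.4 fitted). On to pot50.

Scaled: -32 cm / 60 = -0.5333, -11.5 cm / 60 = -0.1917.

>>> send_rows --series '[0,0,0,-0.5333,-0.1917,-0.0167,8.5,0,0,0,-0.5333,-0.1917,-0.0167,8.5,0,0,0,-0.5333,-0.1917,-0.0167,8.5,0,0,0,-0.5333,-0.1917,-0.0167,8.5,0,0,0,-0.5333,-0.1917,-0.0167,8.5,0,0,0,-0.5333,-0.1917,-0.0167,8.5,0,0,0,-0.5333,-0.1917,-0.0167,8.5]'

```text
time_s: 18.5
eef_pos: [484.6, -37.6, 190.4]
orientation: [180.0, 0.0, 90.0]
contact_force: [0.1, 0.3, -0.6]
width: 85.0
grasp_force: 0.0
```

Scaled: -31.4 cm / 60 = -0.5233, -11.3 cm / 60 = -0.1883.

>>> send_rows --series '[0,0,0,-0.5233,-0.1883,0,8.5,0,0,0,-0.5233,-0.1883,0,8.5,0,0,0,-0.5233,-0.1883,0,8.5,0,0,0,-0.5233,-0.1883,0,8.5,0,0,0,-0.5233,-0.1883,0,8.5,0,0,0,-0.5233,-0.1883,0,8.5,0,0,0,-0.5233,-0.1883,0,8.5,0,0,0,-0.5233,-0.1883,0,8.5]'

```text
time_s: 19.3
eef_pos: [371.5, -353.1, 190.0]
orientation: [-180.0, 0.1, 89.7]
contact_force: [-0.0, 0.6, 0.9]
width: 85.1
grasp_force: 0.0
```

>>> send_rows --series '[0,0,0,0,0,0,8.5,0,0,0,0,0,0,8.5,0,0,0,0,0,0,8.5]'

```text
time_s: 19.6
eef_pos: [373.3, -348.5, 190.3]
orientation: [180.0, -0.0, 90.1]
contact_force: [-0.4, -0.0, 0.1]
width: 85.2
grasp_force: 0.0
```

```bash
python3 w.py w9; python3 -c "
from h import *
go(373,-316,100)"
```

```text
pot50 [ 371.6 -313.8   49.8] rms px 0.24
holder64 [ 528.2 -430.3   80.9] rms px 4.56
turn [0.    0.    0.002] shift cm [ 3.28 -0.03  9.04] rows 2.0 j [-43.1  13.3  -7.4  69.3  -0.   46.9]
```

Scaled: 9 cm / 60 = 0.15, 3.4 cm / 60 = 0.0567, 0.002 rad / 3.1416 = 0.0006.

>>> send_rows --series '[0,0,0.0006,0.0567,-0.0017,0.15,8.5,0,0,0.0006,0.0567,-0.0017,0.15,8.5,0,0,0.0006,0.0567,-0.0017,0.15,8.5,0,0,0.0006,0.0567,-0.0017,0.15,8.5]'

```text
time_s: 20.15
eef_pos: [372.2, -315.4, 100.9]
orientation: [-180.0, -0.0, 90.0]
contact_force: [0.2, -0.8, 0.8]
width: 85.5
grasp_force: 0.0
```

```bash
python3 w.py w10; python3 -c "
from h import *
go(372.2,-314.8,16)"
```

```text
holder64 [ 534.2 -430.9   67.2] rms px 10.85
turn [ 0.003  0.003 -0.002] shift cm [ 0.28 -0.16  8.65] rows 2.0 j [-40.3  14.7 -19.2  55.8  -0.   49.8]
```

View pics/w10.png

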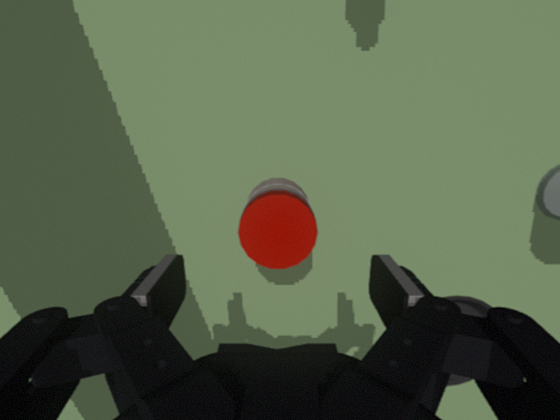

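Pot50's cap at (278,230) is centred between the fingertips (183 and 372). Descending and gripping.

Scaled: 8.4 cm / 60 = 0.14, 7.8 cm / 60 = 0.13.

>>> send_rows --series '[0,0,0,0.0017,0,0.0417,8.5,0,0,0,0.0017,0,0.0833,8.5,0,0,0,0.0017,0,0.1133,8.5,0,0,0,0.0017,0,0.13,8.5,0,0,0,0.0017,0,0.14,8.5,0,0,0,0.0017,0,0.14,8.5]'

```text
time_s: 20.9
eef_pos: [372.2, -315.1, 16.5]
orientation: [180.0, 0.0, 89.9]
contact_force: [0.4, -0.4, -0.1]
width: 84.8
grasp_force: 0.0
```

>>> send_rows --series '[0,0,0,0,0,0,0,0,0,0,0,0,0,0,0,0,0,0,0,0,0,0,0,0,0,0,0,0,0,0,0,0,0,0,0,0,0,0,0,0,0,0,0,0,0,0,0,0,0,0,0,0,0,0,0,0]'

```text
time_s: 21.7
eef_pos: [372.3, -315.0, 17.3]
orientation: [179.9, 0.1, 89.9]
contact_force: [-0.4, 1.1, 7.1]
width: 49.0
grasp_force: 61.2
```

```bash
python3 -c "
from h import *
go(664,145.3,116)"
```

```text
turn [ 0.001  0.001 -0.002] shift cm [46.07 29.1  -9.9 ] rows 12.0 j [-40.2  20.  -26.5  43.4  -0.   49.9]
```

Scaled: 16 cm / 60 = 0.2667, 12 cm / 60 = 0.2.

>>> send_rows --series '[0,0,0,0,0,-0.025,0,0,0,0,0,0,-0.0667,0,0,0,0,0,0,-0.1167,0,0,0,0,0.0167,0.01,-0.1667,0,0,0,0,0.0667,0.0417,-0.1667,0,0,0,0,0.1333,0.0833,-0.1667,0,0,0,0,0.2,0.1267,-0.1667,0,0,0,0,0.2667,0.1683,-0.1667,0]'

```text
time_s: 22.5
eef_pos: [474.1, -153.3, 116.8]
orientation: [179.9, 0.0, 89.9]
contact_force: [0.5, -0.6, -0.1]
width: 49.0
grasp_force: 62.1
```

Scaled: 25 cm / 60 = 0.4167, 23 cm / 60 = 0.3833.

>>> send_rows --series '[0,0,0,0.0667,0.0417,0,0,0,0,0,0.1333,0.0833,0,0,0,0,0,0.2,0.1267,0,0,0,0,0,0.2667,0.1683,0,0,0,0,0,0.3333,0.21,0,0,0,0,0,0.3833,0.2417,0,0,0,0,0,0.4167,0.2633,0,0,0,0,0,0.4167,0.2633,0,0]'

```text
time_s: 23.3
eef_pos: [633.0, 97.8, 115.9]
orientation: [180.0, -0.0, 90.1]
contact_force: [0.0, 0.2, -0.8]
width: 49.2
grasp_force: 62.2
```

```bash
python3 -c "
from h import *
p=ctrl.snapshot('wrist');save(p,'w11');hol_color(p,'50')
go(663,144.6,76)"
```

```text
holder 50 [662.3 146.5  77.8] rms 0.26 px [315. 145.]
turn [-0.  0.  0.] shift cm [4.83 3.1  3.99] rows 2.0 j [ 8.7 27.9  3.7 65.8 -0.  98.7]
```

Scaled: 5 cm / 60 = 0.0833, 4.9 cm / 60 = 0.0817.

>>> send_rows --series '[0,0,0,0.0333,0.02,0,0,0,0,0,0.0667,0.0417,0,0,0,0,0,0.0817,0.0508,0,0,0,0,0,0.0817,0.0508,0.0333,0,0,0,0,0.0817,0.0508,0.0667,0,0,0,0,0.0817,0.0508,0.0833,0,0,0,0,0.0817,0.0508,0.0833,0]'

```text
time_s: 24.05
eef_pos: [660.9, 142.8, 64.8]
orientation: [-179.8, 0.1, 89.8]
contact_force: [0.1, 0.5, -0.5]
width: 48.7
grasp_force: 62.3
```

```bash
python3 -c "
from h import *
p=ctrl.snapshot('wrist');save(p,'w12')
go(662.5,145.4,22.3)"
```

```text
turn [-0.001  0.    -0.003] shift cm [0.24 0.09 4.38] rows 1.0 j [ 12.2  33.4   5.8  62.5  -0.  102.4]
```

View pics/w12.png

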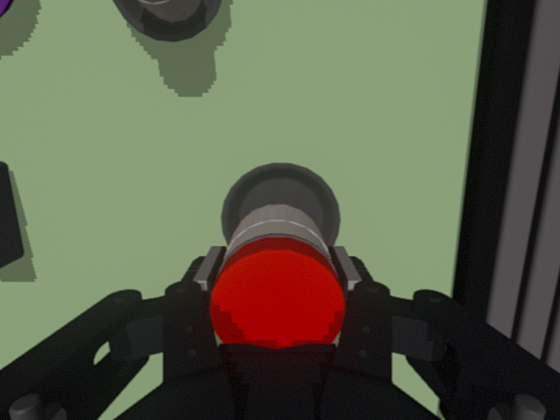

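Holder50 centre x≈281 vs pot axis 278: about 1–2 mm still to go in +x, included in the descent.

Scaled: 4.2 cm / 60 = 0.07, 1.5 cm / 60 = 0.025.

>>> send_rows --series '[0,0,0,0.0025,0.002,0.025,0,0,0,0,0.0025,0.002,0.0467,0,0,0,0,0.0025,0.002,0.06,0,0,0,0,0.0025,0.002,0.0667,0,0,0,0,0.0025,0.002,0.07,0,0,0,0,0.0025,0.002,0.07,0]'

```text
time_s: 24.7
eef_pos: [663.5, 145.4, 24.0]
orientation: [-180.0, 0.0, 89.9]
contact_force: [-0.2, -0.5, -0.8]
width: 48.6
grasp_force: 62.3
```

Scaled: 0.05 cm / 60 = 0.0008.

>>> send_rows --series '[0,0,0,0,0,0.0008,0,0,0,0,0,0,0.0008,0]'

```text
time_s: 24.9
eef_pos: [663.7, 145.4, 24.1]
orientation: [180.0, -0.0, 89.9]
contact_force: [-0.7, -0.4, -0.2]
width: 49.0
grasp_force: 62.3
```

Scaled: 0.15 cm / 60 = 0.0025, 0.1 cm / 60 = 0.0017.

>>> send_rows --series '[0,0,0,0,-0.0008,0.0017,0,0,0,0,0,-0.0008,0.0025,0,0,0,0,0,-0.0008,0.0025,0]'

```text
time_s: 25.2
eef_pos: [663.0, 145.4, 22.4]
orientation: [180.0, 0.0, 89.9]
contact_force: [-0.4, -0.2, 0.4]
width: 48.9
grasp_force: 62.5
```

Scaled: 0.08 cm / 60 = 0.0013, 0.05 cm / 60 = 0.0008.

>>> send_rows --series '[0,0,0,0,0,0.0008,0,0,0,0,0,0,0.0013,0,0,0,0,0,0,0.0013,0]'

```text
time_s: 25.5
eef_pos: [663.0, 145.4, 22.3]
orientation: [180.0, -0.0, 89.9]
contact_force: [-2.9, -0.6, 6.8]
width: 49.0
grasp_force: 62.7
```

Scaled: -16 cm / 60 = -0.2667, -12 cm / 60 = -0.2.

>>> send_rows --series '[0,0,0,0,0,0,6,0,0,0,0,0,0,7,0,0,0,0,0,0,8,0,0,0,0,0,0,8,0,0,0,0,0,-0.05,8,0,0,0,0,0,-0.1167,8.5,0,0,0,0,0,-0.2,8.5,0,0,0,0,0,-0.2667,8.5]'

```text
time_s: 26.3
eef_pos: [663.1, 145.4, 184.0]
orientation: [179.9, -0.0, 89.9]
contact_force: [1.2, 0.7, -0.4]
width: 84.9
grasp_force: 0.0
```

Scaled: -17.5 cm / 60 = -0.2917, -14 cm / 60 = -0.2333.

>>> send_rows --series '[0,0,0,-0.0833,0,-0.0167,8.5,0,0,0,-0.1667,0,-0.0167,8.5,0,0,0,-0.2333,-0.0033,-0.0167,8.5,0,0,0,-0.2917,-0.005,-0.0167,8.5,0,0,0,-0.2917,-0.005,-0.0167,8.5,0,0,0,-0.2917,-0.005,-0.0167,8.5,0,0,0,-0.2917,-0.005,-0.0167,8.5]'

```text
time_s: 27.0
eef_pos: [659.7, -28.9, 191.3]
orientation: [-180.0, -0.0, 89.9]
contact_force: [-0.3, 0.4, -0.1]
width: 85.0
grasp_force: 0.0
```

```bash
sed -i "s/'50':(370,-311,62)/'50':(663,145,62)/" h.py; python3 w.py w13; python3 m.py; python3 -c "
from h import *
go(659.7,17.2,100)"
```

```text
pot22 [459.4 -16.2  23.1] rms px 0.29
pot64 [659.7  18.1  63.2] rms px 0.27
holder22 [458.6 -14.6  46. ] rms px 1.54
pot22 2 [464.4, -16.8, 5.8, 19.6] [459.7, -13.3, 19.5] [465.6, -21.9, 20.3]
pot36 2 [602.1, 282.9, 5.5, 36.4] [599.1, 288.2, 36.3] [603.7, 280.0, 37.1]
pot50 2 [664.3, 144.3, 5.5, 50.7] [661.3, 148.6, 51.4] [666.8, 140.5, 51.0]
pot64 2 [662.7, 16.5, 0.9, 63.1] [661.8, 16.9, 63.0] [663.5, 16.0, 63.5]
holder22 2 [461.8, -17.0, 4.4, 39.1] [456.9, -14.6, 32.7] [464.0, -20.9, 45.9]
holder36 2 [602.4, 286.0, 5.2, 58.2] [599.8, 291.1, 56.8] [604.0, 283.1, 59.6]
holder50 2 [664.1, 146.7, 3.4, 70.9] [662.6, 149.9, 72.6] [665.0, 144.6, 70.1]
holder64 2 [526.1, -434.8, 6.2, 88.2] [522.0, -434.1, 89.0] [527.6, -443.3, 88.4]
turn [-0.     0.    -0.001] shift cm [ 4.64 -0.    9.14] rows 3.0 j [-2.5 28.  15.1 77.2 -0.  87.5]
```

View pics/w13.png

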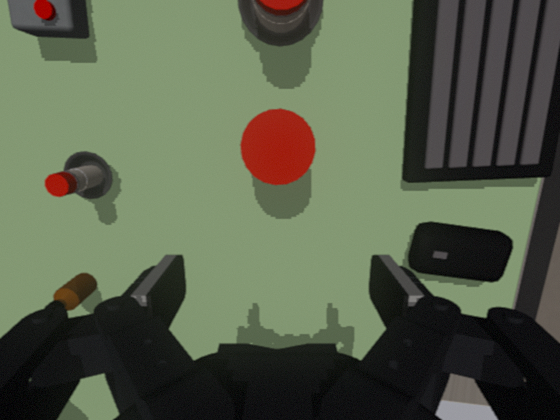

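Pot50 is seated (z=5.5). The wrist view shows pot64's cap at (278,147), free on all sides. Descending on it.

Scaled: 8 cm / 60 = 0.1333, 5 cm / 60 = 0.0833.

>>> send_rows --series '[0,0,0,0.0767,0.0008,0,8.5,0,0,0,0.0767,0.0008,0.0833,8.5,0,0,0,0.0767,0.0008,0.1333,8.5,0,0,0,0.0767,0.0008,0.1333,8.5,0,0,0,0.0767,0.0008,0.1333,8.5,0,0,0,0.0767,0.0008,0.1333,8.5]'

```text
time_s: 28.05
eef_pos: [661.5, 16.2, 113.6]
orientation: [179.8, 0.0, 89.9]
contact_force: [-0.1, -0.6, 1.1]
width: 84.9
grasp_force: 0.0
```

```bash
python3 w.py w14; python3 -c "
from h import *
go(660,17.5,16.5)"
```

```text
pot64 [659.8  18.4  63.5] rms px 0.5
holder22 [457.7 -15.8  44.3] rms px 2.41
turn [ 0.003  0.    -0.002] shift cm [ 0.14 -0.15  9.67] rows 2.0 j [ 1.4 30.   6.9 66.8 -0.  91.5]
```

View pics/w14.png

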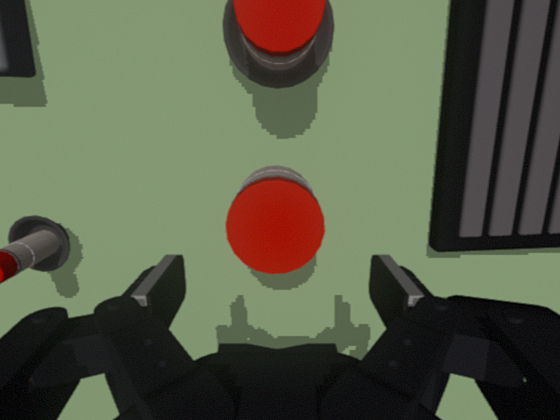

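Cap at (275,226), clear of both fingertips (183, 372). Descending with a 1 mm correction and gripping.

Scaled: 9.5 cm / 60 = 0.1583, 8.8 cm / 60 = 0.1467.

>>> send_rows --series '[0,0,0,0.0017,-0.0017,0.0417,8.5,0,0,0,0.0017,-0.0017,0.0833,8.5,0,0,0,0.0017,-0.0017,0.1217,8.5,0,0,0,0.0017,-0.0017,0.1467,8.5,0,0,0,0.0017,-0.0017,0.1583,8.5,0,0,0,0.0017,-0.0017,0.1583,8.5]'

```text
time_s: 28.8
eef_pos: [659.1, 17.3, 16.2]
orientation: [-180.0, 0.0, 89.9]
contact_force: [-0.2, 0.1, -0.3]
width: 85.0
grasp_force: 0.0
```

>>> send_rows --series '[0,0,0,0,0,0,0,0,0,0,0,0,0,0,0,0,0,0,0,0,0,0,0,0,0,0,0,0,0,0,0,0,0,0,0,0,0,0,0,0,0,0,0,0,0,0,0,0,0,0,0,0,0,0,0,0]'

```text
time_s: 29.6
eef_pos: [660.2, 17.4, 18.1]
orientation: [179.9, 0.0, 89.9]
contact_force: [0.2, 0.2, 6.9]
width: 62.6
grasp_force: 65.8
```

```bash
python3 -c "
from h import *
go(525,-434,116)"
```

```text
turn [ 0.003  0.    -0.002] shift cm [-45.16 -13.41  -9.82] rows 10.0 j [ 1.5 34.  -0.9 55.  -0.  91.6]
```

Scaled: -17 cm / 60 = -0.2833, -13 cm / 60 = -0.2167.

>>> send_rows --series '[0,0,0,0,0,-0.025,0,0,0,0,0,0,-0.0667,0,0,0,0,0,0,-0.1167,0,0,0,0,-0.0167,-0.005,-0.1667,0,0,0,0,-0.075,-0.0233,-0.1667,0,0,0,0,-0.15,-0.0467,-0.1667,0,0,0,0,-0.2167,-0.0667,-0.1667,0,0,0,0,-0.2833,-0.0867,-0.1667,0]'

```text
time_s: 30.4
eef_pos: [606.4, -153.9, 117.1]
orientation: [179.9, 0.0, 89.9]
contact_force: [0.1, -0.2, -1.2]
width: 63.0
grasp_force: 65.9
```

Scaled: -31 cm / 60 = -0.5167, -1.2 cm / 60 = -0.02.

>>> send_rows --series '[0,0,0,-0.0667,-0.02,0,0,0,0,0,-0.1333,-0.04,0,0,0,0,0,-0.2,-0.06,0,0,0,0,0,-0.2667,-0.0817,0,0,0,0,0,-0.3333,-0.1017,0,0,0,0,0,-0.4,-0.1217,0,0,0,0,0,-0.4667,-0.1417,0,0,0,0,0,-0.5167,-0.155,0,0]'

```text
time_s: 31.2
eef_pos: [512.2, -464.8, 117.0]
orientation: [180.0, 0.1, 89.8]
contact_force: [0.6, 0.0, -1.2]
width: 62.7
grasp_force: 65.9
```

>>> send_rows --series '[0,0,0,0,0,0,0,0,0,0,0,0,0,0,0,0,0,0,0,0,0]'

```text
time_s: 31.5
eef_pos: [513.5, -461.5, 116.6]
orientation: [180.0, -0.0, 89.9]
contact_force: [0.9, -0.1, -0.3]
width: 63.0
grasp_force: 65.9
```

```bash
python3 -c "
from h import *
p=ctrl.snapshot('wrist');save(p,'w15');hol_color(p,'64')
go(525,-434,76)"
```

```text
holder 64 [ 523.8 -432.9   91.1] rms 3.85 px [292. 161.]
turn [ 0.    -0.    -0.001] shift cm [2.73 1.13 4.07] rows 2.0 j [-41.9  32.8  12.5  69.7   0.   48.1]
```

View pics/w15.png

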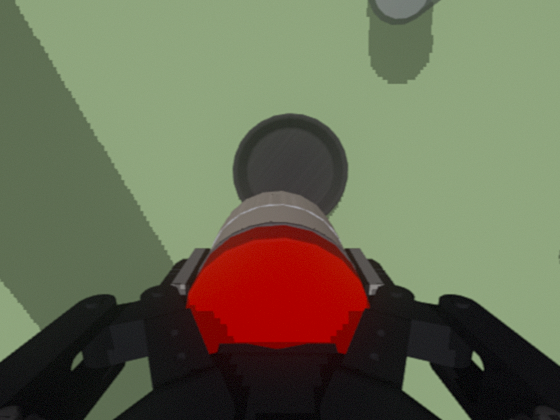

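The holder64 rim spans x 233–348 with its top at y 113, partly hidden by the held pot. I'll fit a circle to the visible outer rim arc only.

```bash
python3 -c "
from h import *
p=ctrl.snapshot('wrist');f=p['frame'].astype(int)
m=((f[...,1]-f[...,0]<9)&(f.sum(2)<300)).astype(np.uint8);m=cv2.morphologyEx(m,cv2.MORPH_OPEN,np.ones((3,3)))
n,l,st,c=cv2.connectedComponentsWithStats(m);b=l==l[140,290]
pts=[]
for r in range(118,175,3):
    xs=np.nonzero(b[r,200:380])[0]+200
    if len(xs): pts+=[(xs[0]-.5,r),(xs[-1]+.5,r)]
for cl in range(260,325,4):
    ys=np.nonzero(b[90:180,cl])[0]+90
    if len(ys): pts.append((cl,ys[0]-.5))
X=np.array([at_z(p,u,14)[:2] for u in pts])
r=least_squares(lambda v:np.hypot(*(X-v[:2]).T)-v[2],[525,-434,47],loss='soft_l1');print(r.x,np.sqrt(np.mean(r.fun**2)))
"
```

```text
[ 523.63654798 -433.07251228   45.34617071] 0.18532358397558102
```

Scaled: 6.5 cm / 60 = 0.1083, 5.5 cm / 60 = 0.0917.

>>> send_rows --series '[0,0,0,0.025,0.01,0,0,0,0,0,0.0458,0.0175,0,0,0,0,0,0.0458,0.0175,0.025,0,0,0,0,0.0458,0.0175,0.0583,0,0,0,0,0.0458,0.0175,0.0917,0,0,0,0,0.0458,0.0175,0.1083,0,0,0,0,0.0458,0.0175,0.1083,0,0,0,0,0.0458,0.0175,0.1083,0]'

```text
time_s: 32.4
eef_pos: [524.3, -434.5, 52.1]
orientation: [180.0, 0.0, 89.9]
contact_force: [-0.1, 0.1, -0.4]
width: 62.8
grasp_force: 65.9
```

```bash
python3 -c "
from h import *
p=ctrl.snapshot('wrist');save(p,'w16')
go(523.9,-433.8,23)"
```

```text
turn [ 0.001  0.001 -0.002] shift cm [ 0.12 -0.06  2.96] rows 1.0 j [-39.7  34.2   5.2  60.9  -0.   50.4]
```

View pics/w16.png

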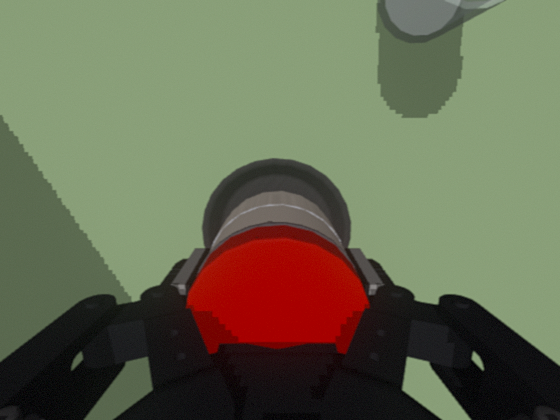

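Pot axis (278) is over holder64 (277). Lowering.

Scaled: 2.8 cm / 60 = 0.0467, 2.7 cm / 60 = 0.045.

>>> send_rows --series '[0,0,0,0.0008,-0.0008,0.0167,0,0,0,0,0.0008,-0.0008,0.0317,0,0,0,0,0.0008,-0.0008,0.04,0,0,0,0,0.0008,-0.0008,0.045,0,0,0,0,0.0008,-0.0008,0.0467,0,0,0,0,0.0008,-0.0008,0.0467,0]'

```text
time_s: 33.05
eef_pos: [523.3, -434.4, 23.4]
orientation: [-180.0, 0.0, 89.9]
contact_force: [0.2, 0.3, -0.8]
width: 62.8
grasp_force: 66.2
```

Scaled: 0.1 cm / 60 = 0.0017, 0.06 cm / 60 = 0.001.

>>> send_rows --series '[0,0,0,0,0,0.001,0,0,0,0,0,0,0.0017,0,0,0,0,0,0,0.0017,0]'

```text
time_s: 33.35
eef_pos: [523.6, -434.6, 23.1]
orientation: [180.0, 0.0, 89.9]
contact_force: [-0.8, -0.7, 3.5]
width: 62.7
grasp_force: 66.5
```

Scaled: -11.5 cm / 60 = -0.1917, 0.03 cm / 60 = 0.0005.

>>> send_rows --series '[0,0,0,0,0,0.0005,0,0,0,0,0,0,0.0005,7.4,0,0,0,0,0,0.0005,8.2,0,0,0,0,0,0.0005,8.5,0,0,0,0,0,0.0005,8.5,0,0,0,0,0,-0.05,8.5,0,0,0,0,0,-0.1167,8.5,0,0,0,0,0,-0.1917,8.5]'

```text
time_s: 34.15
eef_pos: [522.7, -433.8, 137.5]
orientation: [-179.9, -0.1, 89.9]
contact_force: [0.4, -0.3, 0.9]
width: 84.9
grasp_force: 0.0
```

Scaled: -7 cm / 60 = -0.1167, -5 cm / 60 = -0.0833.

>>> send_rows --series '[0,0,0,0,0,-0.0667,8.5,0,0,0,-0.0833,0,-0.1167,8.5,0,0,0,-0.1167,0,-0.1167,8.5,0,0,0,-0.1167,0,-0.1167,8.5,0,0,0,-0.1167,0,-0.1167,8.5]'

```text
time_s: 34.65
eef_pos: [522.8, -504.5, 206.6]
orientation: [-180.0, -0.1, 89.8]
contact_force: [-0.9, 0.7, -0.6]
width: 85.0
grasp_force: 0.0
```

```bash
sed -i "s/'64':(660,19,70)/'64':(524,-433,70)/" h.py; python3 w.py w17; python3 m.py; python3 -c "
from h import *
P={n:ctrl.snapshot(n) for n in('scene','side')}
for n,p in P.items():
    save(p,'f_'+n)
    for t in('dropper','beaker'): print(t,n,[np.round(m['centre']).tolist() for m in ctrl.mark_of(p,t)[:1]])
a=cv2.imread('pics/f_scene.png')[90:370,100:420];b=cv2.imread('pics/f_side.png')[100:380,150:430];b=b[:280,:]
w=cv2.imread('pics/w17.png')
cv2.imwrite('pics/f.png',np.hstack([cv2.resize(a,(400,350)),cv2.resize(w[0:400],(400,350))]))"
```

```text
pot64 [ 523.  -434.    64.7] rms px 0.22
pot22 2 [464.7, -17.2, 4.9, 22.1] [460.9, -14.2, 23.7] [465.6, -21.5, 21.2]
pot36 2 [603.3, 282.9, 5.1, 32.2] [600.4, 287.9, 32.6] [605.0, 280.2, 32.5]
pot50 2 [664.6, 145.5, 6.1, 48.2] [661.2, 150.3, 48.4] [667.3, 141.3, 49.0]
pot64 2 [526.3, -435.3, 5.3, 61.7] [522.4, -434.8, 62.9] [527.9, -442.3, 60.2]
holder22 1 None [463.1, -20.5, 42.6]
holder36 2 [602.9, 284.9, 4.5, 59.3] [600.1, 289.1, 60.4] [604.4, 282.8, 59.3]
holder50 2 [664.4, 144.8, 3.7, 72.4] [662.2, 147.1, 71.7] [666.4, 142.4, 73.5]
holder64 2 [526.8, -435.9, 4.0, 86.9] [523.8, -435.4, 88.5] [527.6, -440.8, 85.2]
dropper scene [[430.0, -152.0, 2.0]]
beaker scene [[603.0, -301.0, -5.0]]
dropper side [[432.0, -147.0, -1.0]]
beaker side [[602.0, -299.0, -1.0]]
```

View pics/f.png

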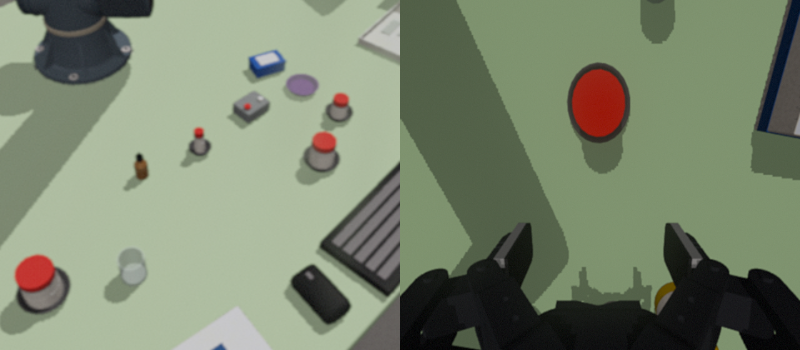

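All four pots stand upright in their holders, with fitted undersides at z = 4.9, 5.1, 6.1 and 5.3. The dropper bottle and beaker are unmoved and the gripper is clear, so I'm handing in.

```bash
python3 -c "
from plant import ctrl
print(ctrl.close_job())"
```

```text
the job is handed in; nothing more can be done
None
```

All four pots are upright on the floors of their matching holders, placed from smallest to largest; the dropper bottle and beaker were not moved, and the job was handed in at about 35 s of the 125 s allowed.

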